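# Open the wide bath pot

## Task

Open the wide steel bath pot for the next probe check. First clear the transmitter off the round cork pad and stand it upright inside the aluminium tray; then lift the pot's lid off by its knob, keep it knob up, and set it down flat with the whole lid over the cork pad. Set both down without dropping them, and leave the pot, the small pot with its lid and everything else on the bench where they are.

Things in the scene. Friction and masses are not known exactly. Their poses are not given: they have to be found in the camera images.
- wide_pot: Open-topped round stainless pot, the wider of two: 112 mm outer diameter, 110 mm high, wall 4 mm, 1.8 kg, loose on the bench. Origin: centre of its underside, z up. Two small look-only ears stick out 10 mm at its +y and -y.
- wide_lid: Its loose steel lid, 0.3 kg: plug 94 mm diameter, 10 mm deep, in the pot's mouth (104 mm bore); above it a disc 118 mm diameter, 5 mm thick, resting on the rim; stem 18 mm diameter, 8 mm high; black round knob 32 mm diameter, from 23 to 47 mm above the origin. Origin: centre of the plug's underside, z up; 100 mm above the bench on the pot, 8 mm on the pad. Lifts straight up.
- wide_lid_knob (a point): Centre of the wide lid's knob, 35 mm above the lid's origin: the grip point.
- pad: Round cork pad, 180 mm diameter, 8 mm thick, fixed flat on the bench: where the lid goes. Origin: centre of its underside.
- tray: Low open aluminium tray, fixed: 150 mm (its x) by 160 mm (its y), 25 mm high, walls and floor about 4 mm. Origin: centre of its underside.
- transmitter: Pressure transmitter standing on the cork pad, 0.55 kg: steel foot 70 x 60 mm (its x, y), 14 mm high; block 52 x 44 mm up to 44 mm; neck 28 mm diameter; on top a blue cylindrical head lying along its x, 50 mm diameter (end caps 53), 112 mm long, centre line 95 mm and top 120 mm above the foot: grip it across y at mid length. Origin: centre of the foot's underside, z up.
- small_pot: Bystander: narrower steel pot, 76 mm diameter, 95 mm high, origin centre of underside; stands beside the wide pot or the tray. Leave it.
- small_lid: Bystander: the small pot's lid, 82 mm diameter with the same kind of black knob, top 47 mm above its origin (132 mm above the bench). Origin: centre of its plug's underside. Leave it closed.
- test_pump: Bystander: upright hand pump, foot 56 mm diameter, 185 mm high, beside the wide pot or the tray. Origin centre of underside.
- multimeter: Bystander: handheld orange multimeter lying flat, 90 (x) x 175 (y) x 46 mm, beside the pad. Origin centre of underside.
- gauge: Bystander: dial gauge on a foot 56 (x) x 70 (y) mm, dial 84 mm diameter, 147 mm high, beside the pad. Origin centre of underside.
- case: Bystander: small aluminium case 80 (x) x 110 (y) x 60 mm beside the tray. Origin centre of underside.
- bottle: Bystander: closed white bottle 58 mm diameter, 190 mm high, beside the wide pot or the tray. Origin centre of underside.

How it is judged:
By the outcome, as a careful person would: the job done as asked, in the order asked, and still so for the second after the job is handed in, with the robot touching nothing.
It also fails if it takes over 70 s, if anything falls off the work surface, if the arm or the gripper's body presses on something with over 40 N, if the wrist force passes 120 N, or if a joint passes its speed limit or range.

## Robot

A 6-joint arm with a two-finger parallel gripper is mounted at the origin on the work surface. World frame = base frame: x ahead of the robot, y to its left, z up, the work surface at z = 0. Lengths are in mm, angles in rad, forces in N, time in s.
With the tool pointing down it reaches from about 325 to 750 mm from the base axis. Payload 7.6 kg.
Tool frame: the origin (TCP) lies on the centre line of the jaws, within the pads' length; the fingertips stand 19 mm ahead of it and the grasp point (between the pads) is the TCP; z points along the fingers, y is the line along which they close (so a half turn about z gives the same grasp; the last joint's range is limited). The gripper opens to 85 mm and grips with 20 to 120 N. Pads are 22 mm wide; open, the fingers measure 114 mm over their backs; the gripper's body (76 mm by 85 mm) begins 54 mm behind the grasp point. The pads swing forward as they close: fully open they stand 13 mm farther back than shut.
Start: joints at [-1.307, 0.052, 1.401, -0, 1.689, -0.07], TCP at [172.033, -496.033, 250.323] pointing down, gripper open.
Joint ranges: [-2.9, 2.9], [-0.91, 2.17], [0.12, 2.37], [-1.06, 4.2], [0.26, 2.73], [-2.93, 2.93]. Speed limits (rad/s): [2.57, 2.57, 3.01, 3.14, 3.14, 3.14].

## Interface

Orientations are given as a unit quaternion [w, x, y, z].
In Python, from plant import read_state, vision, env gives the robot as it stands.
- The arm moves only by the shell command python3 -m creep 'ROWS' [OPENING] [FORCE]. ROWS is JSON, a list of rows, each an object with "offset": the shift along the tool's x, y, z each as a share of 250 mm, from -1 to 1, a list of three; "angular": the turn, a rotation vector about the tool's x, y, z each as a share of pi/4 rad, from -1 to 1, a list of three. In form: [{"offset": [tx, ty, tz], "angular": [ax, ay, az]}, ...]. A call has 1 to 5 rows; each row is the pose to reach, as a shift and turn from the pose commanded when the call began, along the tool's axes at that moment; what a row does not reach only later rows make up. A row lasts 1/12 s, in which the tool goes at most 41.7 mm and 7.16 degrees, less where a joint would pass 70% of its speed; a pose out of reach is approached as far as the arm can. A call with a number of a shift or a turn outside -1 to 1 is refused whole. A call with a gripper value outside its range is refused whole. OPENING is the opening, from -1 (shut) to 1 (fully open), set as the call begins (- or left out, the last holds). The fingers move at their own pace and stop on an object; FORCE is the grip in N (left out, the last holds). Time passes only in rows, so rows that repeat a pose let the fingers close. It gives the time, the measured TCP pose, the force, the opening and the grip force at its end, in the units of the state.
- read_state(): the state, without advancing time (a new reading comes with each control period).
- vision.get_image(name): name is "scene" or "top"; returns a dict with "img" (384x512x3 uint8, red, green, blue), "mtx" (3x3 intrinsics, pixels), "k1" (the pictures are not rectified: a ray, as slopes to the right and down, at radius r is drawn at 1 + k1 r^2 times it, then the intrinsics apply), "origin" and "orientation" of the camera in the world. Camera axes: x right, y up, looking along -z (the intrinsics and any distortion apply to the point x, -y, -z); pixel columns grow to the right and rows downward; lengths in mm; the calibration is good to about 2 mm. A picture is of the moment at which its call begins. There is no depth.
- env.job_done(): hands the job in; it is judged then, once.
The state is a dict: "clock": time; "qpos": joint angles; "joint_vel": joint speeds; "effort": joint torques, N m; "eef_pos": TCP position; "orientation": TCP orientation; "contact_force": force on the tool from outside, world axes, zero at the start; "ft_torque": the same for the moment, N m; "gripper_width": opening from 0.0 (shut) to 1.0 (fully open); "grip_force": force on a finger pad.
Only numpy, scipy, OpenCV 4.12 (cv2) and the standard library are available. Lean on these libraries where they do the work, as an engineer would, in place of code of your own. Each camera call takes 0.05 s, during which the arm holds its last target. There are 200 camera calls.

## Working session

There is one attempt and no reset: what is moved stays moved. The work goes in short steps, Python scripts to look and compute and a shell command to move; the robot and the scene stay as the last step left them, time stands still between calls to the robot, and variables do not carry over. Pictures are saved under pics/ and viewed, at most 11 in all, crops included, and the job is handed in when it is done.

```bash
ls; mkdir -p pics
cat > h.py <<'E'
import numpy as np, cv2
from scipy.spatial.transform import Rotation as R
from plant import read_state, vision, env
def rot(q): return R.from_quat([q[1],q[2],q[3],q[0]])
def pix2z(im,uv,z):
    K=np.array(im["mtx"]);uv=np.array(uv,float).reshape(-1,1,2)
    n=cv2.undistortPoints(uv,K,np.array([im["k1"],0,0,0,0.]))[:,0]
    d=rot(im["orientation"]).apply(np.c_[n[:,0],-n[:,1],-np.ones(len(n))])
    o=np.array(im["origin"],float)
    return o+d*((z-o[2])/d[:,2])[:,None]
def proj(im,P):
    p=rot(im["orientation"]).inv().apply(np.atleast_2d(P)-np.array(im["origin"]))
    p=np.c_[p[:,0],-p[:,1],-p[:,2]]
    return cv2.projectPoints(p,np.zeros(3),np.zeros(3),np.array(im["mtx"]),np.array([im["k1"],0,0,0,0.]))[0][:,0]
def snap(name,fn):
    im=vision.get_image(name); cv2.imwrite("pics/"+fn,im["img"][:,:,::-1]); return im
E
python3 - <<'E'
from h import *
import pickle
for n in("scene","top"):
    im=snap(n,n+"0.png");pickle.dump(im,open(n+"0.pkl","wb"));print(n,np.array(im["mtx"]).tolist(),im["k1"],im["origin"],im["orientation"])
a=cv2.imread("pics/top0.png");cv2.imwrite("pics/top0b.png",cv2.resize(a,(800,600)))
a=cv2.imread("pics/scene0.png");cv2.imwrite("pics/scene0b.png",cv2.resize(a,(800,600)))
print(read_state())
E
```

```text
pics
scene [[446.9686882231493, 0.0, 261.16685796646163], [0.0, 446.9686882231493, 195.7770481480889], [0.0, 0.0, 1.0]] -0.004996613489866282 [1190.10790689  571.29964693 1266.74565676] [0.36689094 0.12760543 0.28516328 0.87623615]
top [[418.96113629204325, 0.0, 257.4749995786206], [0.0, 418.96113629204325, 194.05033526073544], [0.0, 0.0, 1.0]] -7.106932042287894e-05 [ 435.71686391    4.26146368 1174.37717903] [ 0.71431976  0.04660347 -0.04914148 -0.69653464]
{'clock': 0.1, 'qpos': array([-1.30731808e+00,  5.27815371e-02,  1.40160214e+00,  1.65965706e-05,
        1.68859459e+00, -7.03412108e-02]), 'joint_vel': array([-0.00075875, -0.00146323, -0.00247402, -0.00012281, -0.00128997,
       -0.00063888]), 'effort': array([ 9.42391671e-04, -3.82583785e+01, -3.60985494e+01, -7.18461911e-05,
        4.79346898e-03, -3.75185357e-05]), 'eef_pos': array([ 171.96276977, -495.79116688,  249.56319406]), 'orientation': array([-6.90373640e-04,  9.86102481e-01,  1.66136740e-01, -5.85963467e-05]), 'contact_force': array([ 0.72573881, -0.31992314, -0.26909305]), 'ft_torque': array([0.01179743, 0.04037533, 0.02380429]), 'grip_force': 0.0, 'gripper_width': 0.9993815751405679}
```

View pics/top0b.png

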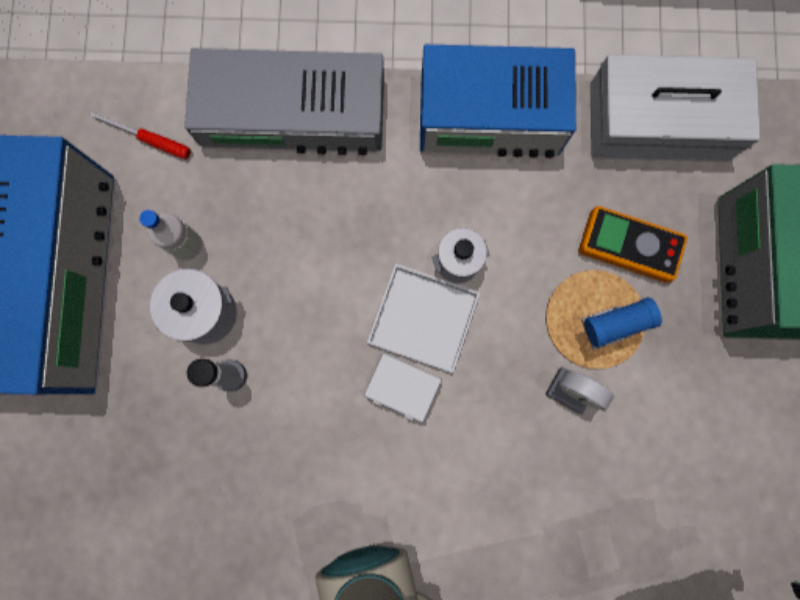

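View pics/scene0b.png

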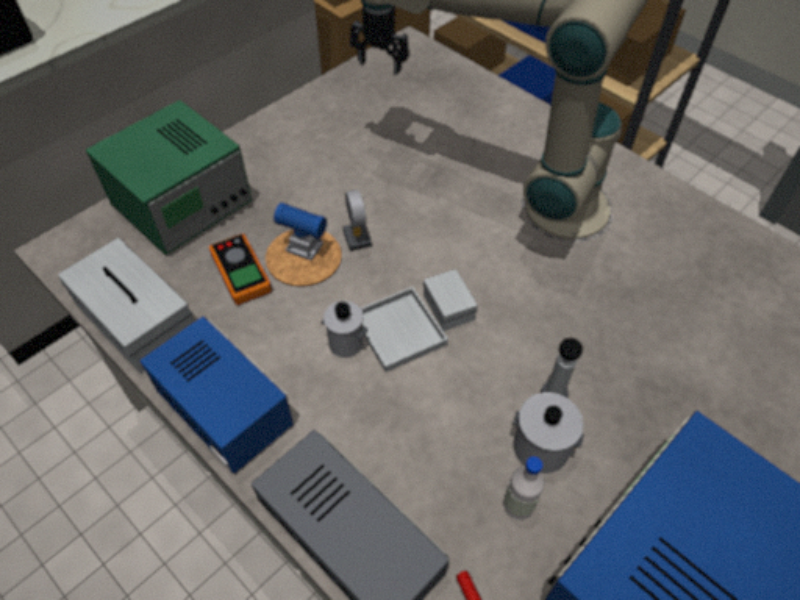

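The top view (800x600) shows the cork pad at (597,318) with the blue head at (622,322), the tray at (423,318), the wide pot's knob at (181,302), the small pot at (463,252), the pump at (215,373), the bottle at (165,230) and the case at (403,388). The scene view shows the same objects: head at (300,220), wide knob at (553,414).

```bash
cat >> h.py <<'E'
def mask(im,lo,hi,box):  # hsv range, box in 800x600 pixels
    hsv=cv2.cvtColor(im["img"],cv2.COLOR_RGB2HSV); m=cv2.inRange(hsv,lo,hi)
    x0,y0,x1,y1=[int(v*.64) for v in box]; k=np.zeros_like(m);k[y0:y1,x0:x1]=255
    m&=k; c=max(cv2.findContours(m,cv2.RETR_EXTERNAL,cv2.CHAIN_APPROX_NONE)[0],key=cv2.contourArea)
    f=np.zeros_like(m);cv2.drawContours(f,[c],-1,255,-1)
    ys,xs=np.nonzero(f);return c[:,0].astype(float),np.array([xs.mean(),ys.mean()]),f
def ray(im,uv):
    a=pix2z(im,uv,0)[0];o=np.array(im["origin"]);d=(a-o)/np.linalg.norm(a-o);return o,d
def tri(i1,u1,i2,u2):
    o1,d1=ray(i1,u1);o2,d2=ray(i2,u2)
    s=np.linalg.lstsq(np.c_[d1,-d2],o2-o1,rcond=None)[0]
    p,q=o1+s[0]*d1,o2+s[1]*d2
    return (p+q)/2,np.linalg.norm(p-q)
BLUE=((95,100,40),(130,255,255));BLK=((0,0,0),(180,255,60));CORK=((8,70,90),(25,255,255))
E
python3 - <<'E'
from h import *
import pickle
np.set_printoptions(precision=1,suppress=True)
T=pickle.load(open("top0.pkl","rb"));S=pickle.load(open("scene0.pkl","rb"))
ct,ut,_=mask(T,*BLUE,(560,280,680,365)); cs,us,_=mask(S,*BLUE,(265,195,335,240))
print("head",ut,us,tri(T,ut,S,us))
w=pix2z(T,ct,100)[:,:2].astype(np.float32);r=cv2.minAreaRect(w);print("rect",r,cv2.boxPoints(r).tolist())
for n,bt,bs in (("wknob",(165,285,197,318),(538,400,568,428)),("sknob",(450,235,478,265),(330,298,356,322))):
    _,a,_=mask(T,*BLK,bt);_,b,_=mask(S,*BLK,bs);print(n,a,b,tri(T,a,S,b),pix2z(T,[a],146 if n=="wknob" else 131))
# pad: outline points of cork, circle fit on hull
for n,im,b in(("T",T,(530,255,660,380)),("S",S,(255,220,350,290))):
    c,_,f=mask(im,*CORK,b); w=pix2z(im,c,8)[:,:2]
    best=None;rng=np.random.default_rng(0)
    for _ in range(2000):
        p=w[rng.choice(len(w),3,False)];A=np.c_[2*p,np.ones(3)]
        if abs(np.linalg.det(A))<1e3: continue
        s=np.linalg.solve(A,(p**2).sum(1));rr=np.sqrt(max(0,s[2]+s[:2]@s[:2]))
        if abs(rr-90)>5: continue
        k=abs(np.hypot(*(w-s[:2]).T)-rr)<2
        if best is None or k.sum()>best.sum(): best=k
    p=w[best];s=np.linalg.lstsq(np.c_[2*p,np.ones(len(p))],(p**2).sum(1),rcond=None)[0]
    print("pad",n,s[:2],np.sqrt(s[2]+s[:2]@s[:2]),best.sum(),len(w))
# tray corners clicked at 800-scale, rim z=25, case top z=60
P=np.array([[397,266],[478,291],[453,372],[368,344]])*.64
w=pix2z(T,P,25);print("tray",w[:,:2],w.mean(0))
a=T["img"];cv2.imwrite("pics/tray.png",cv2.resize(a[155:280,220:330,::-1],None,fx=5,fy=4.8,interpolation=cv2.INTER_CUBIC))
print("gauge,",pix2z(T,np.array([[580,385],[612,405],[560,370]])*.64,130)[:,:2],"pump top",pix2z(T,np.array([[202,372]])*.64,185),"bottle",pix2z(T,np.array([[150,218]])*.64,190))
E
```

```text
head [398.3 205.9] [191.5 141. ] (array([ 561.7, -364.2,   96.2]), np.float64(1.6775543512235653))
rect ((561.1151123046875, -363.07135009765625), (50.10828399658203, 127.5599365234375), 19.75349998474121) [[515.9793090820312, -311.51214599609375], [559.0912475585938, -431.56585693359375], [606.2509155273438, -414.63055419921875], [563.1389770507812, -294.57684326171875]]
wknob [115.8 193.3] [353.5 265.5] (array([570.8, 356.7, 132.7]), np.float64(0.9630374326708687)) [[568.8 352.6 146. ]]
sknob [296.4 159.4] [218.9 198.8] (array([673.5, -96.5, 114.5]), np.float64(1.1780970709197744)) [[669.4 -94.4 131. ]]
pad T [ 576.2 -345. ] 88.4099744026595 158 246
pad S [ 581.7 -343.9] 89.24232490414046 94 153
tray [[ 659.3   13.2]
 [ 617.8 -131.9]
 [ 473.4  -89.5]
 [ 518.6   60.5]] [567.3 -36.9  25. ]
gauge, [[ 454.5 -282.6]
 [ 424.4 -332.8]
 [ 477.4 -251.1]] pump top [[458.7 300.4 185. ]] bottle [[692.6 394.6 190. ]]
```

View pics/tray.png

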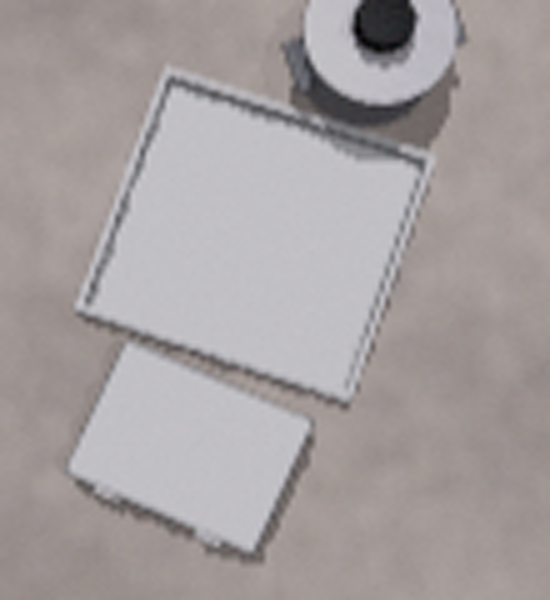

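The crop shows the tray's rim corners at (168,70), (433,155), (350,405) and (75,312), which confirms its centre at about (567,-37). The small pot stands off its upper right side and the case below it. Next I'll plan the approach to the transmitter.

```bash
cat >> h.py <<'E'
def plan(P,yaw,n,ease=True,start=None):
    """advice: n calls of 5 rows to TCP P, tool y at world angle yaw deg (None: hold)"""
    s=read_state();p0=np.array(s["eef_pos"]);r0=rot(s["orientation"])
    a=np.radians(yaw) if yaw is not None else None
    if a is None: y=r0.apply([0,1,0]);a=np.arctan2(y[1],y[0])
    Y=np.array([np.cos(a),np.sin(a),0]);Z=np.array([0,0,-1.]);r1=R.from_matrix(np.c_[np.cross(Y,Z),Y,Z])
    dr=(r0.inv()*r1).as_rotvec();P=np.array(P,float)
    f=lambda t:t*t*(3-2*t) if ease else t
    at=lambda t:(p0+f(t)*(P-p0),r0*R.from_rotvec(dr*f(t)))
    print("dist %.0f turn %.0f"%(np.linalg.norm(P-p0),np.degrees(np.linalg.norm(dr))))
    for c in range(n):
        pb,rb=at(c/n);L=[]
        for k in range(1,6):
            p,r=at((c*5+k)/(5*n))
            o=rb.inv().apply(p-pb)/250;w=(rb.inv()*r).as_rotvec()/(np.pi/4)
            L.append("[%s] [%s]"%(",".join("%.3f"%v for v in o),",".join("%.3f"%v for v in w)))
        print(c+1,"  ".join(L[i] for i in (0,1,2,3,4)))
E
python3 -c "
from h import *
plan([561,-362,230],19.75,4)"
```

```text
dist 412 turn 91
1 [0.012,0.000,0.001] [-0.000,-0.000,-0.015]  [0.046,0.000,0.002] [-0.000,-0.000,-0.056]  [0.100,0.000,0.005] [-0.000,-0.000,-0.122]  [0.171,0.000,0.008] [-0.000,-0.000,-0.209]  [0.257,0.001,0.012] [-0.000,-0.000,-0.315]
2 [0.095,0.024,0.005] [-0.000,-0.000,-0.120]  [0.200,0.051,0.010] [-0.000,-0.000,-0.253]  [0.312,0.080,0.015] [-0.000,-0.000,-0.394]  [0.429,0.109,0.021] [-0.000,-0.000,-0.542]  [0.548,0.140,0.027] [-0.000,-0.001,-0.692]
3 [0.086,0.088,0.006] [-0.000,-0.000,-0.151]  [0.171,0.174,0.012] [-0.000,-0.000,-0.298]  [0.252,0.256,0.017] [-0.000,-0.000,-0.440]  [0.328,0.333,0.022] [-0.000,-0.000,-0.572]  [0.397,0.403,0.027] [-0.000,-0.001,-0.692]
4 [0.020,0.084,0.004] [-0.000,-0.000,-0.105]  [0.036,0.153,0.007] [-0.000,-0.000,-0.192]  [0.049,0.205,0.010] [-0.000,-0.000,-0.258]  [0.057,0.239,0.012] [-0.000,-0.000,-0.300]  [0.060,0.250,0.012] [-0.000,-0.000,-0.315]
```

```bash
python3 -m creep '[{"offset":[0.02,0,0],"angular":[0,0,-0.02]},{"offset":[0.05,0,0],"angular":[0,0,-0.06]},{"offset":[0.1,0,0],"angular":[0,0,-0.12]},{"offset":[0.17,0,0.01],"angular":[0,0,-0.21]},{"offset":[0.257,0,0.012],"angular":[0,0,-0.315]}]' 1 40
python3 -m creep '[{"offset":[0.1,0.02,0],"angular":[0,0,-0.12]},{"offset":[0.2,0.05,0.01],"angular":[0,0,-0.25]},{"offset":[0.31,0.08,0.015],"angular":[0,0,-0.39]},{"offset":[0.43,0.11,0.02],"angular":[0,0,-0.54]},{"offset":[0.548,0.14,0.027],"angular":[0,0,-0.692]}]'
python3 -m creep '[{"offset":[0.086,0.088,0],"angular":[0,0,-0.15]},{"offset":[0.17,0.17,0.01],"angular":[0,0,-0.3]},{"offset":[0.25,0.256,0.017],"angular":[0,0,-0.44]},{"offset":[0.33,0.33,0.02],"angular":[0,0,-0.57]},{"offset":[0.397,0.403,0.027],"angular":[0,0,-0.692]}]'
python3 -m creep '[{"offset":[0.02,0.084,0],"angular":[0,0,-0.105]},{"offset":[0.036,0.153,0.01],"angular":[0,0,-0.19]},{"offset":[0.05,0.205,0.01],"angular":[0,0,-0.26]},{"offset":[0.057,0.24,0.012],"angular":[0,0,-0.3]},{"offset":[0.06,0.25,0.012],"angular":[0,0,-0.315]}]'
python3 - <<'E'
from h import *
s=read_state();print(s["clock"],s["eef_pos"],s["qpos"])
im=snap("top","t1.png");j=snap("scene","s1.png")
a=im["img"][130:290,320:480];b=j["img"][90:210,130:290]
cv2.imwrite("pics/t1b.png",np.hstack([cv2.resize(a,(400,400)),cv2.resize(b,(400,400))])[:,:,::-1])
plan([561,-362,103],19.75,1)
E
```

```text
clock: 0.52
eef_pos: [233.7, -474.4, 247.0]
orientation: [-0.0, 0.957, 0.289, -0.0]
contact_force: [0.2, -0.0, -0.5]
gripper_width: 1.0
grip_force: 0.0
clock: 0.93
eef_pos: [368.7, -427.6, 240.6]
orientation: [0.0, 0.844, 0.537, 0.0]
contact_force: [-0.6, 0.2, 0.1]
gripper_width: 1.002
grip_force: 0.0
clock: 1.35
eef_pos: [502.6, -380.8, 233.7]
orientation: [0.0, 0.668, 0.744, 0.0]
contact_force: [0.2, -0.5, -0.6]
gripper_width: 0.996
grip_force: 0.0
clock: 1.77
eef_pos: [562.5, -360.4, 230.2]
orientation: [-0.0, 0.573, 0.819, 0.0]
contact_force: [0.4, 0.8, 0.1]
gripper_width: 1.002
grip_force: 0.0
1.7667 [ 562.47204075 -360.38069685  230.22282102] [-6.25162509e-01  4.72141136e-01  9.45133327e-01  2.08349495e-04
  1.72489597e+00 -9.74550273e-01]
dist 128 turn 0
1 [-0.000,-0.000,0.053] [-0.000,-0.000,0.000]  [-0.001,-0.001,0.180] [-0.000,-0.000,0.000]  [-0.001,-0.001,0.331] [-0.000,-0.000,0.001]  [-0.002,-0.002,0.457] [-0.000,-0.000,0.001]  [-0.002,-0.002,0.510] [-0.000,-0.000,0.001]
```

View pics/t1b.png

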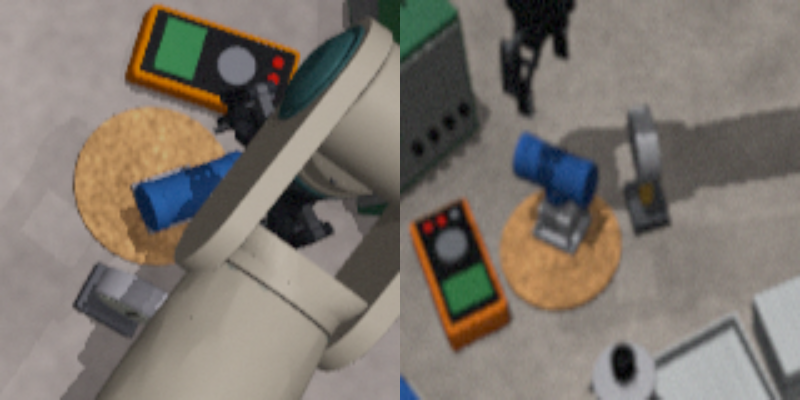

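The head lies straight between the fingers (left crop at about (190,190), right crop at (555,165)). The gauge and multimeter are both clear. Next I descend and grip.

```bash
python3 -m creep '[{"offset":[0,0,0.05],"angular":[0,0,0]},{"offset":[-0.002,-0.002,0.15],"angular":[0,0,0]},{"offset":[-0.002,-0.002,0.25],"angular":[0,0,0]},{"offset":[-0.002,-0.002,0.33],"angular":[0,0,0]},{"offset":[-0.002,-0.002,0.38],"angular":[0,0,0]}]'
python3 -m creep '[{"offset":[0,0,0.04],"angular":[0,0,0]},{"offset":[0,0,0.08],"angular":[0,0,0]},{"offset":[0,0,0.11],"angular":[0,0,0]},{"offset":[0,0,0.128],"angular":[0,0,0]},{"offset":[0,0,0.128],"angular":[0,0,0]}]'
python3 -m creep '[{"offset":[0,0,0],"angular":[0,0,0]},{"offset":[0,0,0],"angular":[0,0,0]},{"offset":[0,0,0],"angular":[0,0,0]},{"offset":[0,0,0],"angular":[0,0,0]},{"offset":[0,0,0],"angular":[0,0,0]}]' -1 50
python3 -m creep '[{"offset":[0,0,0],"angular":[0,0,0]},{"offset":[0,0,0],"angular":[0,0,0]},{"offset":[0,0,0],"angular":[0,0,0]},{"offset":[0,0,0],"angular":[0,0,0]},{"offset":[0,0,0],"angular":[0,0,0]}]'
python3 -c "
from h import *
s=read_state();print(s['ft_torque'])"
```

```text
clock: 2.28
eef_pos: [558.8, -362.4, 132.0]
orientation: [-0.002, 0.576, 0.817, -0.0]
contact_force: [0.2, -0.3, 0.1]
gripper_width: 1.003
grip_force: 0.0
clock: 2.7
eef_pos: [560.4, -362.5, 103.1]
orientation: [-0.0, 0.575, 0.818, -0.0]
contact_force: [0.4, -0.6, -0.3]
gripper_width: 1.0
grip_force: 0.0
clock: 3.12
eef_pos: [561.3, -362.8, 105.2]
orientation: [0.001, 0.575, 0.818, 0.0]
contact_force: [0.9, 1.4, 5.9]
gripper_width: 0.566
grip_force: 52.3
clock: 3.53
eef_pos: [561.3, -362.8, 105.2]
orientation: [0.001, 0.575, 0.818, 0.0]
contact_force: [0.6, 0.7, 6.2]
gripper_width: 0.567
grip_force: 52.4
[ 0.14975919 -0.03435166 -0.00486019]
```

```bash
python3 -m creep '[{"offset":[0,0,-0.02],"angular":[0,0,0]},{"offset":[0,0,-0.06],"angular":[0,0,0]},{"offset":[0,0,-0.12],"angular":[0,0,0]},{"offset":[0,0,-0.16],"angular":[0,0,0]},{"offset":[0,0,-0.18],"angular":[0,0,0]}]'
python3 - <<'E'
from h import *
s=read_state();print(s["ft_torque"],s["gripper_width"])
j=snap("scene","s2.png");cv2.imwrite("pics/s2b.png",cv2.resize(j["img"][70:230,130:300],(640,600))[:,:,::-1])
plan([567,-37,190],None,4)
E
```

```text
clock: 3.95
eef_pos: [560.8, -362.9, 150.4]
orientation: [0.001, 0.575, 0.818, -0.0]
contact_force: [0.0, -1.1, -5.2]
gripper_width: 0.572
grip_force: 52.8
[-0.04804568  0.01709063 -0.01229972] 0.5722128026091083
dist 328 turn 0
1 [0.009,0.003,-0.001] [0.000,0.000,-0.000]  [0.034,0.013,-0.004] [0.000,0.000,-0.000]  [0.074,0.028,-0.010] [0.000,0.000,-0.000]  [0.127,0.048,-0.016] [0.000,0.000,-0.000]  [0.190,0.072,-0.025] [0.000,0.000,-0.000]
2 [0.073,0.028,-0.009] [0.000,0.000,-0.000]  [0.153,0.058,-0.020] [0.000,0.000,-0.000]  [0.239,0.091,-0.031] [0.000,0.001,-0.000]  [0.328,0.125,-0.042] [0.000,0.001,-0.000]  [0.419,0.159,-0.054] [0.001,0.001,-0.000]
3 [0.091,0.035,-0.012] [0.000,0.000,-0.000]  [0.180,0.069,-0.023] [0.000,0.000,-0.000]  [0.266,0.101,-0.034] [0.000,0.001,-0.000]  [0.346,0.132,-0.045] [0.000,0.001,-0.000]  [0.419,0.159,-0.054] [0.001,0.001,-0.000]
4 [0.064,0.024,-0.008] [0.000,0.000,-0.000]  [0.116,0.044,-0.015] [0.000,0.000,-0.000]  [0.156,0.059,-0.020] [0.000,0.000,-0.000]  [0.182,0.069,-0.023] [0.000,0.000,-0.000]  [0.191,0.072,-0.024] [0.000,0.000,-0.000]
```

View pics/s2b.png

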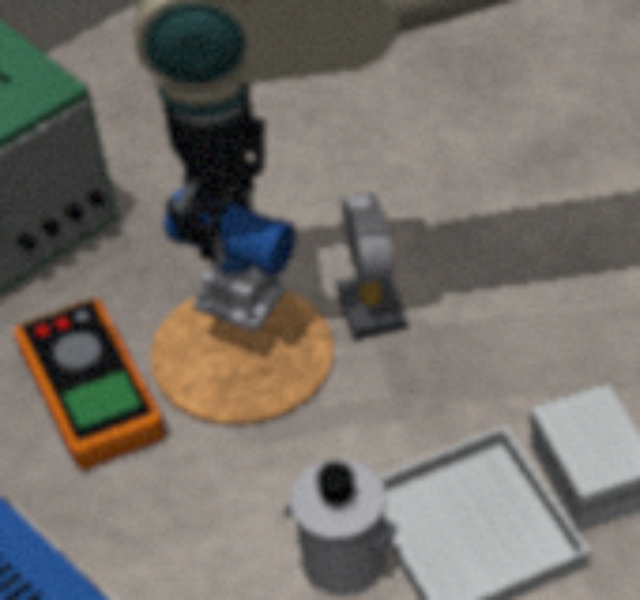

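The transmitter hangs upright in the gripper at about (230,250), clear of the pad. Next I carry it to the tray.

```bash
python3 -m creep '[{"offset":[0.01,0.003,-0.01],"angular":[0,0,0]},{"offset":[0.034,0.013,-0.02],"angular":[0,0,0]},{"offset":[0.074,0.028,-0.04],"angular":[0,0,0]},{"offset":[0.127,0.048,-0.06],"angular":[0,0,0]},{"offset":[0.19,0.072,-0.08],"angular":[0,0,0]}]'
python3 -m creep '[{"offset":[0.073,0.028,-0.02],"angular":[0,0,0]},{"offset":[0.153,0.058,-0.04],"angular":[0,0,0]},{"offset":[0.239,0.091,-0.06],"angular":[0,0,0]},{"offset":[0.328,0.125,-0.07],"angular":[0,0,0]},{"offset":[0.419,0.159,-0.08],"angular":[0,0,0]}]'
python3 -m creep '[{"offset":[0.091,0.035,0],"angular":[0,0,0]},{"offset":[0.18,0.069,0],"angular":[0,0,0]},{"offset":[0.266,0.101,0],"angular":[0,0,0]},{"offset":[0.346,0.132,0],"angular":[0,0,0]},{"offset":[0.419,0.159,0],"angular":[0,0,0]}]'
python3 -m creep '[{"offset":[0.064,0.024,0],"angular":[0,0,0]},{"offset":[0.116,0.044,0],"angular":[0,0,0]},{"offset":[0.156,0.059,0],"angular":[0,0,0]},{"offset":[0.182,0.069,0],"angular":[0,0,0]},{"offset":[0.191,0.072,0],"angular":[0,0,0]}]'
python3 - <<'E'
from h import *
s=read_state();print(s["ft_torque"],s["gripper_width"])
j=snap("scene","s3.png");t=snap("top","t3.png")
a=t["img"][130:270,190:350];b=j["img"][130:250,170:310]
cv2.imwrite("pics/s3b.png",np.hstack([cv2.resize(a,(400,400)),cv2.resize(b,(400,400))])[:,:,::-1])
plan([567,-37,110],None,2)
E
```

```text
clock: 4.42
eef_pos: [561.3, -310.4, 168.9]
orientation: [-0.0, 0.575, 0.818, 0.0]
contact_force: [0.2, -0.5, -5.2]
gripper_width: 0.569
grip_force: 52.8
clock: 4.83
eef_pos: [563.3, -197.3, 189.6]
orientation: [0.0, 0.575, 0.818, 0.0]
contact_force: [0.2, 0.2, -5.6]
gripper_width: 0.569
grip_force: 52.8
clock: 5.25
eef_pos: [565.0, -84.9, 189.2]
orientation: [0.0, 0.575, 0.818, 0.0]
contact_force: [1.2, -0.3, -6.5]
gripper_width: 0.566
grip_force: 52.8
clock: 5.67
eef_pos: [566.2, -35.6, 188.9]
orientation: [0.0, 0.575, 0.818, 0.0]
contact_force: [0.3, 0.1, -6.5]
gripper_width: 0.569
grip_force: 52.8
[-0.03145961 -0.04213108  0.00360008] 0.569321568779362
dist 79 turn 0
1 [-0.000,0.000,0.009] [-0.000,0.000,0.000]  [-0.000,0.000,0.033] [-0.000,0.000,0.000]  [-0.000,0.000,0.068] [-0.000,0.000,0.000]  [-0.001,0.001,0.111] [-0.000,0.000,0.000]  [-0.001,0.001,0.158] [-0.000,0.000,0.000]
2 [-0.000,0.000,0.047] [-0.000,0.000,0.000]  [-0.001,0.001,0.090] [-0.000,0.000,0.000]  [-0.001,0.001,0.125] [-0.000,0.000,0.000]  [-0.001,0.001,0.149] [-0.000,0.000,0.000]  [-0.001,0.001,0.158] [-0.000,0.000,0.000]
```

View pics/s3b.png

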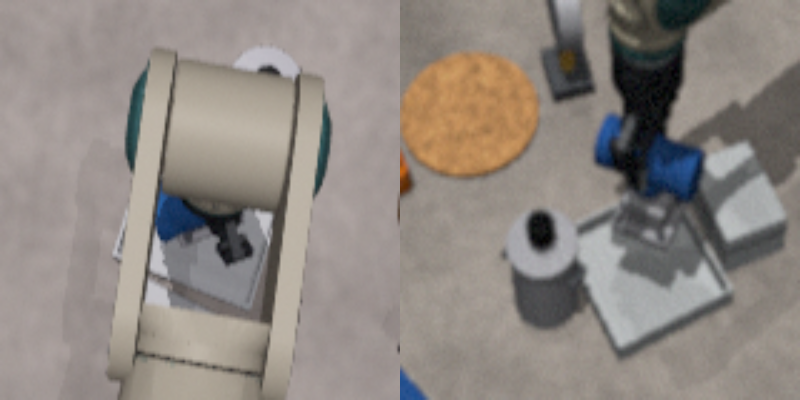

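The transmitter hangs upright over the tray (right crop at (650,170)), clear of the small pot and case. I'm lowering it now.

```bash
python3 -m creep '[{"offset":[0,0,0.01],"angular":[0,0,0]},{"offset":[0,0,0.03],"angular":[0,0,0]},{"offset":[0,0,0.07],"angular":[0,0,0]},{"offset":[0,0,0.12],"angular":[0,0,0]},{"offset":[0,0,0.17],"angular":[0,0,0]}]'
python3 -m creep '[{"offset":[0,0,0.05],"angular":[0,0,0]},{"offset":[0,0,0.09],"angular":[0,0,0]},{"offset":[0,0,0.125],"angular":[0,0,0]},{"offset":[0,0,0.145],"angular":[0,0,0]},{"offset":[0,0,0.15],"angular":[0,0,0]}]'
python3 -m creep '[{"offset":[0,0,0.005],"angular":[0,0,0]},{"offset":[0,0,0.01],"angular":[0,0,0]},{"offset":[0,0,0.015],"angular":[0,0,0]},{"offset":[0,0,0.02],"angular":[0,0,0]},{"offset":[0,0,0.02],"angular":[0,0,0]}]'
```

```text
clock: 6.18
eef_pos: [566.0, -37.1, 144.5]
orientation: [-0.0, 0.576, 0.818, -0.0]
contact_force: [-0.2, 0.8, -6.7]
gripper_width: 0.572
grip_force: 52.8
clock: 6.6
eef_pos: [565.8, -36.7, 107.4]
orientation: [-0.001, 0.575, 0.818, -0.0]
contact_force: [0.5, -0.1, -5.4]
gripper_width: 0.566
grip_force: 52.8
clock: 7.02
eef_pos: [566.4, -36.7, 103.9]
orientation: [0.0, 0.575, 0.818, 0.0]
contact_force: [0.0, 0.2, -6.6]
gripper_width: 0.569
grip_force: 52.8
```

```bash
python3 -m creep '[{"offset":[0,0,0.004],"angular":[0,0,0]},{"offset":[0,0,0.006],"angular":[0,0,0]},{"offset":[0,0,0.006],"angular":[0,0,0]},{"offset":[0,0,0.006],"angular":[0,0,0]}]'
python3 -m creep '[{"offset":[0,0,0.003],"angular":[0,0,0]},{"offset":[0,0,0.006],"angular":[0,0,0]},{"offset":[0,0,0.006],"angular":[0,0,0]},{"offset":[0,0,0.006],"angular":[0,0,0]}]'
```

```text
clock: 7.35
eef_pos: [566.3, -36.7, 102.3]
orientation: [0.0, 0.575, 0.818, -0.0]
contact_force: [-0.7, 0.5, -5.9]
gripper_width: 0.569
grip_force: 52.8
clock: 7.68
eef_pos: [566.5, -36.8, 101.3]
orientation: [0.0, 0.575, 0.818, 0.0]
contact_force: [-1.2, 0.5, -2.7]
gripper_width: 0.57
grip_force: 53.1
```

```bash
python3 -m creep '[{"offset":[0,0,0.003],"angular":[0,0,0]},{"offset":[0,0,0.004],"angular":[0,0,0]},{"offset":[0,0,0.004],"angular":[0,0,0]}]'
python3 -m creep '[{"offset":[0,0,0],"angular":[0,0,0]},{"offset":[0,0,0],"angular":[0,0,0]},{"offset":[0,0,0],"angular":[0,0,0]},{"offset":[0,0,0],"angular":[0,0,0]},{"offset":[0,0,0],"angular":[0,0,0]}]' 1
python3 -m creep '[{"offset":[0,0,-0.02],"angular":[0,0,0]},{"offset":[0,0,-0.07],"angular":[0,0,0]},{"offset":[0,0,-0.14],"angular":[0,0,0]},{"offset":[0,0,-0.23],"angular":[0,0,0]},{"offset":[0,0,-0.34],"angular":[0,0,0]}]'
python3 -m creep '[{"offset":[0,0,-0.1],"angular":[0,0,0]},{"offset":[0,0,-0.18],"angular":[0,0,0]},{"offset":[0,0,-0.24],"angular":[0,0,0]},{"offset":[0,0,-0.26],"angular":[0,0,0]},{"offset":[0,0,-0.26],"angular":[0,0,0]}]'
python3 - <<'E'
from h import *
s=read_state();print(s["qpos"])
plan([570.5,356.5,250],100,4)
plan([570.5,356.5,250],19.75,4)
E
```

```text
clock: 7.93
eef_pos: [566.7, -36.8, 101.2]
orientation: [0.001, 0.575, 0.818, 0.0]
contact_force: [-3.1, 0.7, 5.3]
gripper_width: 0.573
grip_force: 54.1
clock: 8.35
eef_pos: [566.4, -36.8, 99.8]
orientation: [0.0, 0.575, 0.818, 0.0]
contact_force: [-0.5, 0.2, 0.3]
gripper_width: 0.997
grip_force: 0.0
clock: 8.77
eef_pos: [565.8, -36.7, 185.7]
orientation: [-0.001, 0.575, 0.818, -0.0]
contact_force: [0.5, -0.1, -0.4]
gripper_width: 0.998
grip_force: 0.0
clock: 9.18
eef_pos: [566.8, -36.8, 252.3]
orientation: [0.002, 0.575, 0.818, 0.001]
contact_force: [0.1, -0.2, -0.5]
gripper_width: 0.998
grip_force: 0.0
[-1.29774310e-01  1.70628962e-01  1.26924761e+00 -9.64016517e-05
  1.69765583e+00 -4.74574942e-01]
dist 393 turn 80
1 [0.011,0.004,0.000] [0.000,0.000,-0.013]  [0.041,0.015,0.000] [0.000,0.000,-0.050]  [0.090,0.033,0.000] [0.000,0.000,-0.108]  [0.153,0.057,0.001] [0.000,0.001,-0.185]  [0.231,0.085,0.001] [0.000,0.001,-0.279]
2 [0.079,0.051,0.001] [0.000,0.000,-0.107]  [0.166,0.107,0.001] [0.000,0.001,-0.224]  [0.259,0.167,0.002] [0.000,0.001,-0.349]  [0.356,0.229,0.002] [0.001,0.001,
[... 611 characters left out ...]
  [0.153,0.057,0.001] [0.000,0.000,0.000]  [0.231,0.085,0.001] [0.001,0.000,0.000]
2 [0.088,0.033,0.000] [0.000,0.000,0.000]  [0.185,0.068,0.001] [0.001,0.000,0.000]  [0.289,0.107,0.002] [0.001,0.000,0.000]  [0.397,0.147,0.002] [0.001,0.001,0.000]  [0.507,0.187,0.003] [0.002,0.001,0.000]
3 [0.110,0.041,0.001] [0.000,0.000,0.000]  [0.218,0.081,0.001] [0.001,0.000,0.000]  [0.322,0.119,0.002] [0.001,0.001,0.000]  [0.419,0.155,0.002] [0.001,0.001,0.000]  [0.507,0.187,0.003] [0.002,0.001,0.000]
4 [0.077,0.028,0.000] [0.000,0.000,0.000]  [0.141,0.052,0.001] [0.000,0.000,0.000]  [0.189,0.070,0.001] [0.001,0.000,0.000]  [0.220,0.081,0.001] [0.001,0.000,0.000]  [0.231,0.085,0.001] [0.001,0.000,0.000]
```

```bash
python3 -m creep '[{"offset":[0.02,0.005,0],"angular":[0,0,0]},{"offset":[0.06,0.02,0],"angular":[0,0,0]},{"offset":[0.12,0.04,0],"angular":[0,0,0]},{"offset":[0.2,0.07,0],"angular":[0,0,0]},{"offset":[0.3,0.11,0],"angular":[0,0,0]}]'
python3 -m creep '[{"offset":[0.11,0.04,0],"angular":[0,0,0]},{"offset":[0.22,0.08,0],"angular":[0,0,0]},{"offset":[0.33,0.12,0],"angular":[0,0,0]},{"offset":[0.44,0.16,0],"angular":[0,0,0]},{"offset":[0.55,0.2,0],"angular":[0,0,0]}]'
python3 -m creep '[{"offset":[0.11,0.04,0],"angular":[0,0,0]},{"offset":[0.21,0.08,0],"angular":[0,0,0]},{"offset":[0.3,0.11,0],"angular":[0,0,0]},{"offset":[0.37,0.135,0],"angular":[0,0,0]},{"offset":[0.43,0.155,0],"angular":[0,0,0]}]'
python3 - <<'E'
from h import *
plan([570.5,356.5,250],None,1)
j=snap("scene","s4.png");t=snap("top","t4.png")
cv2.imwrite("pics/s4b.png",np.hstack([cv2.resize(t["img"],(400,300)),cv2.resize(j["img"][120:320,160:400],(400,300))])[:,:,::-1])
_,b,_=mask(j,*BLK,(538,400,568,428));print(b,pix2z(j,[b],135))
np.set_printoptions(precision=1,suppress=True)
for n,im,bx in(("T",t,(530,255,660,380)),("S",j,(255,220,350,290))):
    c,_,f=mask(im,*CORK,bx);(p,r)=cv2.minEnclosingCircle(pix2z(im,c,8)[:,:2].astype(np.float32));print(n,p,r)
E
```

```text
clock: 9.6
eef_pos: [566.3, 44.0, 248.3]
orientation: [-0.001, 0.576, 0.818, -0.001]
contact_force: [0.1, 0.2, -0.5]
gripper_width: 1.0
grip_force: 0.0
clock: 10.02
eef_pos: [566.5, 191.8, 248.3]
orientation: [-0.001, 0.575, 0.818, -0.001]
contact_force: [0.5, 0.5, 0.5]
gripper_width: 1.001
grip_force: 0.0
clock: 10.43
eef_pos: [566.3, 306.2, 247.9]
orientation: [-0.001, 0.575, 0.818, -0.001]
contact_force: [0.3, -0.1, -0.1]
gripper_width: 0.996
grip_force: 0.0
dist 50 turn 0
1 [0.019,0.009,-0.001] [-0.000,0.000,0.000]  [0.065,0.030,-0.003] [-0.001,0.000,0.000]  [0.119,0.054,-0.006] [-0.002,0.000,0.000]  [0.164,0.075,-0.008] [-0.003,0.000,0.000]  [0.183,0.084,-0.009] [-0.004,0.000,0.000]
[353.44 265.51] [[572.53615211 356.66403233 135.        ]]
T (576.083251953125, -345.0730895996094) 90.06697082519531
S (580.5335693359375, -343.35504150390625) 92.04698181152344
```

View pics/s4b.png

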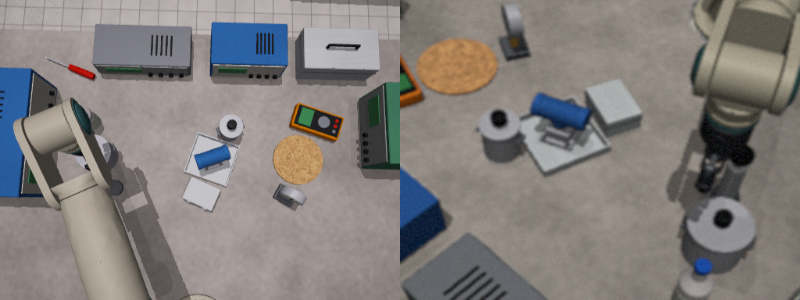

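The transmitter stands upright inside the tray (left crop at (212,156), right crop at (560,112)) and the pad is empty. Next I move over the knob.

```bash
python3 -m creep '[{"offset":[0.06,0.03,0],"angular":[0,0,0]},{"offset":[0.12,0.055,0],"angular":[0,0,0]},{"offset":[0.16,0.075,0],"angular":[0,0,0]},{"offset":[0.183,0.084,0],"angular":[0,0,0]},{"offset":[0.183,0.084,0],"angular":[0,0,0]}]'
python3 -m creep '[{"offset":[0,0,0],"angular":[0,0,0]},{"offset":[0,0,0],"angular":[0,0,0]}]'
python3 - <<'E'
from h import *
print(read_state()["eef_pos"]); plan([571,356.7,150],None,2)
E
```

```text
clock: 10.95
eef_pos: [571.3, 354.7, 248.6]
orientation: [-0.0, 0.575, 0.818, -0.001]
contact_force: [-0.4, 0.3, -0.1]
gripper_width: 1.0
grip_force: 0.0
clock: 11.12
eef_pos: [571.9, 353.1, 249.6]
orientation: [0.0, 0.576, 0.818, -0.0]
contact_force: [-0.3, -0.5, 0.1]
gripper_width: 0.999
grip_force: 0.0
[571.90787693 353.11948933 249.57434437]
dist 100 turn 0
1 [0.000,0.000,0.011] [-0.000,0.000,0.000]  [0.002,0.000,0.041] [-0.000,0.000,0.000]  [0.003,0.000,0.086] [-0.000,0.000,0.000]  [0.005,0.001,0.140] [-0.000,0.000,0.000]  [0.007,0.001,0.199] [-0.000,0.000,0.000]
2 [0.002,0.000,0.059] [-0.000,0.000,0.000]  [0.004,0.000,0.113] [-0.000,0.000,0.000]  [0.006,0.001,0.158] [-0.000,0.000,0.000]  [0.007,0.001,0.188] [-0.000,0.000,0.000]  [0.007,0.001,0.199] [-0.000,0.000,0.000]
```

```bash
python3 -m creep '[{"offset":[0.004,0,0.02],"angular":[0,0,0]},{"offset":[0.008,0,0.06],"angular":[0,0,0]},{"offset":[0.014,0,0.12],"angular":[0,0,0]},{"offset":[0.014,0,0.18],"angular":[0,0,0]},{"offset":[0.014,0,0.24],"angular":[0,0,0]}]'
python3 -m creep '[{"offset":[0,0,0.06],"angular":[0,0,0]},{"offset":[0,0,0.11],"angular":[0,0,0]},{"offset":[0,0,0.15],"angular":[0,0,0]},{"offset":[0,0,0.18],"angular":[0,0,0]},{"offset":[0,0,0.18],"angular":[0,0,0]}]'
python3 -m creep '[{"offset":[0,0,0],"angular":[0,0,0]},{"offset":[0,0,0],"angular":[0,0,0]}]'
python3 - <<'E'
from h import *
print(read_state()["eef_pos"]); plan([571,356.7,139],None,1)
j=snap("scene","s5.png");cv2.imwrite("pics/s5b.png",cv2.resize(j["img"][190:330,290:430],(600,600))[:,:,::-1])
E
```

```text
clock: 11.53
eef_pos: [570.4, 356.8, 188.0]
orientation: [-0.0, 0.575, 0.818, -0.0]
contact_force: [-1.1, -0.4, -0.3]
gripper_width: 1.003
grip_force: 0.0
clock: 11.95
eef_pos: [570.0, 356.7, 142.5]
orientation: [-0.001, 0.575, 0.818, -0.001]
contact_force: [0.0, -0.3, 0.3]
gripper_width: 0.999
grip_force: 0.0
clock: 12.12
eef_pos: [571.1, 357.3, 145.9]
orientation: [0.0, 0.575, 0.818, 0.001]
contact_force: [-0.3, 0.1, -0.5]
gripper_width: 1.002
grip_force: 0.0
[571.07101623 357.34607081 145.86486697]
dist 7 turn 0
1 [-0.000,-0.000,0.003] [0.000,-0.000,0.000]  [-0.001,-0.000,0.010] [0.001,-0.000,0.000]  [-0.002,-0.001,0.018] [0.001,-0.000,0.000]  [-0.002,-0.001,0.025] [0.002,-0.000,0.000]  [-0.002,-0.001,0.027] [0.002,-0.000,0.000]
```

View pics/s5b.png

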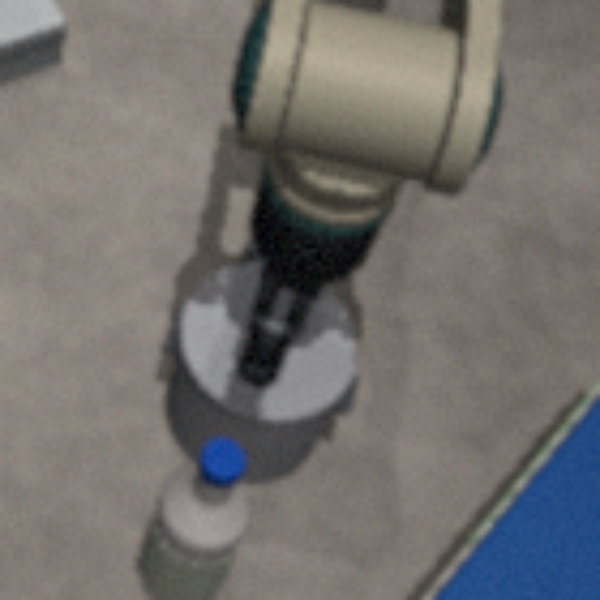

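The fingers straddle the knob at about (265,340), with bottle and pump clear. I lower 7 mm, grip and lift straight up.

```bash
python3 -m creep '[{"offset":[0,0,0.01],"angular":[0,0,0]},{"offset":[0,0,0.02],"angular":[0,0,0]},{"offset":[0,0,0.027],"angular":[0,0,0]},{"offset":[0,0,0.027],"angular":[0,0,0]},{"offset":[0,0,0.027],"angular":[0,0,0]}]'
python3 -m creep '[{"offset":[0,0,0],"angular":[0,0,0]},{"offset":[0,0,0],"angular":[0,0,0]},{"offset":[0,0,0],"angular":[0,0,0]},{"offset":[0,0,0],"angular":[0,0,0]},{"offset":[0,0,0],"angular":[0,0,0]}]' -1 30
python3 -m creep '[{"offset":[0,0,0],"angular":[0,0,0]},{"offset":[0,0,0],"angular":[0,0,0]},{"offset":[0,0,0],"angular":[0,0,0]},{"offset":[0,0,0],"angular":[0,0,0]},{"offset":[0,0,0],"angular":[0,0,0]}]' -1 60
```

```text
clock: 12.58
eef_pos: [570.6, 357.1, 137.8]
orientation: [-0.0, 0.575, 0.818, -0.0]
contact_force: [0.8, 0.8, 0.4]
gripper_width: 1.003
grip_force: 0.0
clock: 13.0
eef_pos: [570.9, 357.2, 138.3]
orientation: [0.0, 0.575, 0.818, 0.0]
contact_force: [-0.5, -0.6, -3.1]
gripper_width: 0.364
grip_force: 30.0
clock: 13.42
eef_pos: [570.9, 357.2, 138.4]
orientation: [0.0, 0.575, 0.818, 0.0]
contact_force: [1.4, -0.4, 2.7]
gripper_width: 0.355
grip_force: 59.4
```

```bash
python3 -m creep '[{"offset":[0,0,-0.015],"angular":[0,0,0]},{"offset":[0,0,-0.035],"angular":[0,0,0]},{"offset":[0,0,-0.06],"angular":[0,0,0]},{"offset":[0,0,-0.09],"angular":[0,0,0]},{"offset":[0,0,-0.13],"angular":[0,0,0]}]'
python3 -m creep '[{"offset":[0,0,-0.06],"angular":[0,0,0]},{"offset":[0,0,-0.13],"angular":[0,0,0]},{"offset":[0,0,-0.2],"angular":[0,0,0]},{"offset":[0,0,-0.26],"angular":[0,0,0]},{"offset":[0,0,-0.3],"angular":[0,0,0]}]'
python3 - <<'E'
from h import *
s=read_state();print(s["ft_torque"])
j=snap("scene","s6.png");cv2.imwrite("pics/s6b.png",cv2.resize(j["img"][170:330,280:440],(600,600))[:,:,::-1])
plan([577.5,-344.5,245],None,6)
E
```

```text
clock: 13.83
eef_pos: [570.3, 357.0, 170.4]
orientation: [-0.0, 0.575, 0.818, -0.001]
contact_force: [-0.7, -0.4, -2.9]
gripper_width: 0.355
grip_force: 59.5
clock: 14.25
eef_pos: [571.0, 357.4, 248.7]
orientation: [0.001, 0.575, 0.818, 0.001]
contact_force: [0.7, 1.4, -3.4]
gripper_width: 0.352
grip_force: 59.6
[ 0.03431619 -0.03467877 -0.04540786]
dist 702 turn 0
1 [-0.009,-0.003,0.000] [0.000,-0.000,0.000]  [-0.034,-0.012,0.000] [0.000,-0.000,0.000]  [-0.074,-0.026,0.000] [0.000,-0.000,0.000]  [-0.129,-0.045,0.001] [0.000,-0.000,0.000]  [-0.196,-0.069,0.001] [0.001,-0.000,0.000]
2 [-0.079,-0.028,0.000] [0.000,-0.000,0.000]  [-0.169,-0.059,0.001] [0.000,-0.000,0.000]  [-0.269,-0.094,0.001] [0.001,-0.000,0.000]  [-0.376,-0.131,0.002] [0.001,-0.000,0.000]  [-0.491,-0.171,0.003] [0.001,-0.000,0.000]
3 [-0.121,-0.042,0.001] [0.000,-0.000,0.000]  [-0.246,-0.086,0.001] [0.001,-0.000,0.000]  [-0.375,-0.131,0.002] [0.001,-0.000,0.000]  [-0.506,-0.177,0.003] [0.001,-0.000,0.000]  [-0.638,-0.223,0.004] [0.002,-0.000,0.000]
4 [-0.132,-0.046,0.001] [0.000,-0.000,0.000]  [-0.264,-0.092,0.002] [0.001,-0.000,0.000]  [-0.392,-0.137,0.003] [0.001,-0.000,0.000]  [-0.518,-0.181,0.003] [0.001,-0.000,0.000]  [-0.638,-0.223,0.004] [0.002,-0.000,0.000]
5 [-0.115,-0.040,0.001] [0.000,-0.000,0.000]  [-0.222,-0.078,0.002] [0.001,-0.000,0.000]  [-0.322,-0.112,0.002] [0.001,-0.000,0.000]  [-0.412,-0.144,0.003] [0.001,-0.000,0.000]  [-0.491,-0.171,0.004] [0.001,-0.000,0.000]
6 [-0.068,-0.024,0.001] [0.000,-0.000,0.000]  [-0.122,-0.043,0.001] [0.000,-0.000,0.000]  [-0.163,-0.057,0.001] [0.000,-0.000,0.000]  [-0.188,-0.066,0.001] [0.001,-0.000,0.000]  [-0.196,-0.069,0.002] [0.001,-0.000,0.000]
```

View pics/s6b.png

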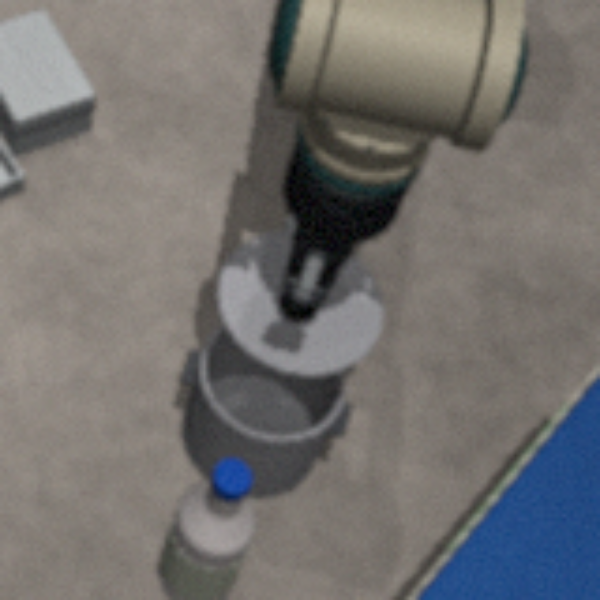

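The lid hangs level at about (300,305) and the open pot below it has not moved. Next I carry it to the pad.

```bash
python3 -m creep '[{"offset":[-0.01,-0.003,0],"angular":[0,0,0]},{"offset":[-0.034,-0.012,0],"angular":[0,0,0]},{"offset":[-0.074,-0.026,0],"angular":[0,0,0]},{"offset":[-0.129,-0.045,0],"angular":[0,0,0]},{"offset":[-0.196,-0.069,0],"angular":[0,0,0]}]'
python3 -m creep '[{"offset":[-0.08,-0.028,0],"angular":[0,0,0]},{"offset":[-0.17,-0.059,0],"angular":[0,0,0]},{"offset":[-0.27,-0.094,0],"angular":[0,0,0]},{"offset":[-0.376,-0.131,0],"angular":[0,0,0]},{"offset":[-0.491,-0.171,0],"angular":[0,0,0]}]'
python3 -m creep '[{"offset":[-0.12,-0.042,0],"angular":[0,0,0]},{"offset":[-0.246,-0.086,0],"angular":[0,0,0]},{"offset":[-0.375,-0.131,0],"angular":[0,0,0]},{"offset":[-0.506,-0.177,0],"angular":[0,0,0]},{"offset":[-0.638,-0.223,0],"angular":[0,0,0]}]'
python3 -m creep '[{"offset":[-0.13,-0.046,0],"angular":[0,0,0]},{"offset":[-0.264,-0.092,0],"angular":[0,0,0]},{"offset":[-0.392,-0.137,0],"angular":[0,0,0]},{"offset":[-0.518,-0.181,0],"angular":[0,0,0]},{"offset":[-0.638,-0.223,0],"angular":[0,0,0]}]'
python3 -m creep '[{"offset":[-0.115,-0.04,0],"angular":[0,0,0]},{"offset":[-0.222,-0.078,0],"angular":[0,0,0]},{"offset":[-0.322,-0.112,0],"angular":[0,0,0]},{"offset":[-0.412,-0.144,0],"angular":[0,0,0]},{"offset":[-0.491,-0.171,0],"angular":[0,0,0]}]'
python3 -m creep '[{"offset":[-0.068,-0.024,0],"angular":[0,0,0]},{"offset":[-0.122,-0.043,0],"angular":[0,0,0]},{"offset":[-0.163,-0.057,0],"angular":[0,0,0]},{"offset":[-0.188,-0.066,0],"angular":[0,0,0]},{"offset":[-0.196,-0.069,0],"angular":[0,0,0]}]'
python3 -m creep '[{"offset":[0,0,0],"angular":[0,0,0]},{"offset":[0,0,0],"angular":[0,0,0]}]'
python3 - <<'E'
from h import *
plan([577.5,-344.5,55],None,3)
j=snap("scene","s7.png");t=snap("top","t7.png")
a=t["img"][130:290,320:480];b=j["img"][70:210,130:270]
cv2.imwrite("pics/s7b.png",np.hstack([cv2.resize(a,(400,400)),cv2.resize(b,(400,400))])[:,:,::-1])
E
```

```text
clock: 14.72
eef_pos: [570.5, 304.1, 243.8]
orientation: [-0.001, 0.575, 0.818, -0.001]
contact_force: [1.8, -1.0, -2.6]
gripper_width: 0.354
grip_force: 59.7
clock: 15.13
eef_pos: [571.5, 173.3, 244.2]
orientation: [-0.001, 0.575, 0.818, -0.001]
contact_force: [0.5, -0.8, -3.3]
gripper_width: 0.353
grip_force: 59.7
clock: 15.55
eef_pos: [572.6, 3.9, 244.4]
orientation: [-0.001, 0.576, 0.818, -0.001]
contact_force: [0.9, -0.8, -3.5]
gripper_width: 0.348
grip_force: 59.7
clock: 15.97
eef_pos: [573.8, -165.2, 244.4]
orientation: [-0.001, 0.576, 0.818, -0.0]
contact_force: [0.8, 0.7, -3.8]
gripper_width: 0.36
grip_force: 59.7
clock: 16.38
eef_pos: [574.9, -295.0, 244.1]
orientation: [-0.001, 0.576, 0.817, -0.0]
contact_force: [0.2, -0.2, -3.5]
gripper_width: 0.358
grip_force: 59.7
clock: 16.8
eef_pos: [576.0, -345.6, 244.7]
orientation: [-0.001, 0.576, 0.818, -0.0]
contact_force: [-0.1, -0.7, -3.9]
gripper_width: 0.353
grip_force: 59.7
clock: 16.97
eef_pos: [576.8, -344.0, 245.5]
orientation: [-0.0, 0.575, 0.818, 0.0]
contact_force: [0.9, 0.5, -2.9]
gripper_width: 0.354
grip_force: 59.7
dist 191 turn 0
1 [-0.000,0.000,0.010] [0.000,-0.000,0.000]  [-0.000,0.000,0.037] [0.000,-0.000,0.000]  [-0.000,0.000,0.079] [0.000,-0.000,0.000]  [-0.001,0.000,0.134] [0.000,-0.000,0.000]  [-0.001,0.000,0.198] [0.000,-0.000,0.000]
2 [-0.000,0.000,0.071] [0.000,-0.000,0.000]  [-0.001,0.000,0.145] [0.000,-0.000,0.000]  [-0.001,0.001,0.222] [0.000,-0.000,0.000]  [-0.001,0.001,0.296] [0.000,-0.000,0.000]  [-0.002,0.001,0.367] [0.000,-0.000,0.000]
3 [-0.000,0.000,0.064] [0.000,-0.000,0.000]  [-0.000,0.000,0.118] [0.000,-0.000,0.000]  [-0.001,0.000,0.161] [0.000,-0.000,0.000]  [-0.001,0.000,0.188] [0.000,-0.000,0.000]  [-0.001,0.000,0.198] [0.000,-0.000,0.000]
```

View pics/s7b.png

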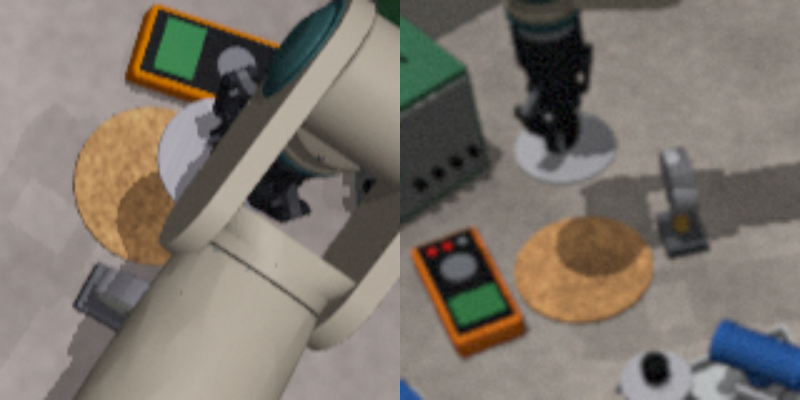

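The lid hangs level above the pad (right crop at (565,150)) and its shadow falls on the cork. I'm lowering it, with the last millimetres done slowly.

```bash
python3 -m creep '[{"offset":[0,0,0.01],"angular":[0,0,0]},{"offset":[0,0,0.04],"angular":[0,0,0]},{"offset":[0,0,0.08],"angular":[0,0,0]},{"offset":[0,0,0.134],"angular":[0,0,0]},{"offset":[0,0,0.2],"angular":[0,0,0]}]'
python3 -m creep '[{"offset":[0,0,0.07],"angular":[0,0,0]},{"offset":[0,0,0.14],"angular":[0,0,0]},{"offset":[0,0,0.21],"angular":[0,0,0]},{"offset":[0,0,0.28],"angular":[0,0,0]},{"offset":[0,0,0.34],"angular":[0,0,0]}]'
python3 -m creep '[{"offset":[0,0,0.06],"angular":[0,0,0]},{"offset":[0,0,0.11],"angular":[0,0,0]},{"offset":[0,0,0.15],"angular":[0,0,0]},{"offset":[0,0,0.18],"angular":[0,0,0]},{"offset":[0,0,0.2],"angular":[0,0,0]}]'
python3 -m creep '[{"offset":[0,0,0],"angular":[0,0,0]},{"offset":[0,0,0],"angular":[0,0,0]},{"offset":[0,0,0],"angular":[0,0,0]}]'
```

```text
clock: 17.48
eef_pos: [576.8, -344.4, 194.7]
orientation: [0.0, 0.575, 0.818, -0.0]
contact_force: [-0.0, 0.2, -4.0]
gripper_width: 0.356
grip_force: 59.7
clock: 17.9
eef_pos: [576.0, -343.9, 107.7]
orientation: [-0.001, 0.575, 0.818, -0.0]
contact_force: [0.4, 0.4, -4.3]
gripper_width: 0.356
grip_force: 59.7
clock: 18.32
eef_pos: [576.5, -344.3, 59.3]
orientation: [-0.001, 0.575, 0.818, -0.0]
contact_force: [-0.7, 0.9, -4.2]
gripper_width: 0.357
grip_force: 59.7
clock: 18.57
eef_pos: [577.2, -344.9, 61.7]
orientation: [0.001, 0.575, 0.818, -0.0]
contact_force: [0.2, -0.4, -3.2]
gripper_width: 0.358
grip_force: 59.7
```

```bash
python3 -m creep '[{"offset":[0,0,0.015],"angular":[0,0,0]},{"offset":[0,0,0.03],"angular":[0,0,0]},{"offset":[0,0,0.042],"angular":[0,0,0]},{"offset":[0,0,0.048],"angular":[0,0,0]},{"offset":[0,0,0.05],"angular":[0,0,0]}]'
python3 -m creep '[{"offset":[0,0,0.002],"angular":[0,0,0]},{"offset":[0,0,0.004],"angular":[0,0,0]},{"offset":[0,0,0.006],"angular":[0,0,0]},{"offset":[0,0,0.006],"angular":[0,0,0]}]'
python3 -m creep '[{"offset":[0,0,0.002],"angular":[0,0,0]},{"offset":[0,0,0.004],"angular":[0,0,0]},{"offset":[0,0,0.004],"angular":[0,0,0]}]'
```

```text
clock: 18.98
eef_pos: [576.4, -344.4, 47.3]
orientation: [-0.001, 0.575, 0.818, -0.0]
contact_force: [0.4, 0.8, -2.9]
gripper_width: 0.355
grip_force: 59.7
clock: 19.32
eef_pos: [576.8, -344.6, 46.6]
orientation: [0.0, 0.575, 0.818, -0.0]
contact_force: [0.3, -1.2, -3.5]
gripper_width: 0.358
grip_force: 59.7
clock: 19.57
eef_pos: [576.9, -344.7, 46.4]
orientation: [0.0, 0.575, 0.818, -0.0]
contact_force: [-4.2, 1.3, 0.9]
gripper_width: 0.358
grip_force: 60.4
```

```bash
python3 -m creep '[{"offset":[0,0,0.002],"angular":[0,0,0]},{"offset":[0,0,0.003],"angular":[0,0,0]},{"offset":[0,0,0.003],"angular":[0,0,0]}]'
```

```text
clock: 19.82
eef_pos: [576.9, -344.8, 46.4]
orientation: [0.0, 0.575, 0.818, -0.0]
contact_force: [-5.6, 3.2, 6.3]
gripper_width: 0.356
grip_force: 60.8
```

Resting on the cork. I release and retreat upward.

```bash
python3 -m creep '[{"offset":[0,0,0],"angular":[0,0,0]},{"offset":[0,0,0],"angular":[0,0,0]},{"offset":[0,0,0],"angular":[0,0,0]},{"offset":[0,0,0],"angular":[0,0,0]},{"offset":[0,0,0],"angular":[0,0,0]}]' 1
python3 -m creep '[{"offset":[0,0,0],"angular":[0,0,0]},{"offset":[0,0,-0.02],"angular":[0,0,0]},{"offset":[0,0,-0.06],"angular":[0,0,0]},{"offset":[0,0,-0.12],"angular":[0,0,0]},{"offset":[0,0,-0.2],"angular":[0,0,0]}]'
python3 -m creep '[{"offset":[0,0,-0.1],"angular":[0,0,0]},{"offset":[0,0,-0.2],"angular":[0,0,0]},{"offset":[0,0,-0.3],"angular":[0,0,0]},{"offset":[0,0,-0.4],"angular":[0,0,0]},{"offset":[0,0,-0.5],"angular":[0,0,0]}]'
python3 -m creep '[{"offset":[-0.05,0,-0.05],"angular":[0,0,0]},{"offset":[-0.1,-0.05,-0.05],"angular":[0,0,0]},{"offset":[-0.15,-0.15,-0.05],"angular":[0,0,0]},{"offset":[-0.2,-0.25,-0.05],"angular":[0,0,0]},{"offset":[-0.25,-0.35,-0.05],"angular":[0,0,0]}]'
python3 -m creep '[{"offset":[0,-0.1,0],"angular":[0,0,0]},{"offset":[0,-0.18,0],"angular":[0,0,0]},{"offset":[0,-0.24,0],"angular":[0,0,0]},{"offset":[0,-0.26,0],"angular":[0,0,0]},{"offset":[0,-0.26,0],"angular":[0,0,0]}]'
python3 - <<'E'
from h import *
j=snap("scene","s8.png");t=snap("top","t8.png")
a=t["img"];b=j["img"][90:330,110:430]
cv2.imwrite("pics/s8b.png",np.hstack([cv2.resize(a,(400,300)),cv2.resize(b,(400,300))])[:,:,::-1])
_,b,_=mask(j,*BLK,(285,225,330,270));print("lid knob",b,pix2z(j,[b],43),read_state()["joint_vel"])
E
```

```text
clock: 20.23
eef_pos: [576.8, -344.6, 44.7]
orientation: [0.0, 0.575, 0.818, -0.0]
contact_force: [0.8, -0.5, -1.6]
gripper_width: 0.997
grip_force: 0.0
clock: 20.65
eef_pos: [576.2, -344.3, 94.9]
orientation: [-0.001, 0.575, 0.818, -0.0]
contact_force: [-0.4, 0.4, -0.1]
gripper_width: 0.996
grip_force: 0.0
clock: 21.07
eef_pos: [576.6, -344.5, 222.5]
orientation: [0.001, 0.575, 0.818, -0.0]
contact_force: [0.2, 0.0, 0.4]
gripper_width: 0.999
grip_force: 0.0
clock: 21.48
eef_pos: [514.8, -433.6, 233.6]
orientation: [0.001, 0.575, 0.818, -0.0]
contact_force: [1.3, 0.2, -0.3]
gripper_width: 1.003
grip_force: 0.0
clock: 21.9
eef_pos: [453.6, -455.5, 233.6]
orientation: [0.001, 0.576, 0.817, -0.0]
contact_force: [0.7, -0.8, 0.3]
gripper_width: 1.004
grip_force: 0.0
lid knob [193.17241379 156.98275862] [[ 580.82640399 -342.81135251   43.        ]] [ 0.01477487  0.01165482 -0.00390802  0.00015299 -0.00147839 -0.00086859]
```

View pics/s8b.png

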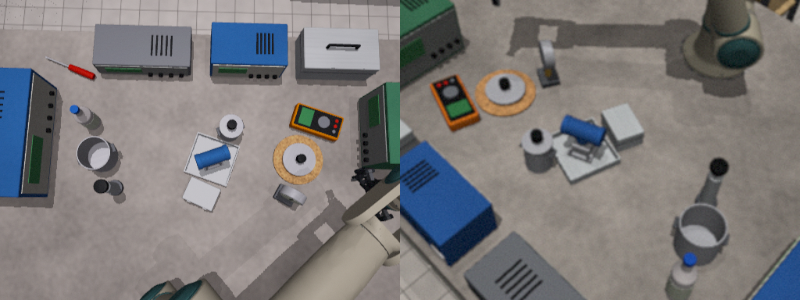

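The lid lies flat and centred on the cork, knob up (left crop at (298,160)). The transmitter stands in the tray (212,156), the wide pot is open, and all the other objects are where they were.

```bash
python3 -c "
from plant import env
print(env.job_done())"
```

```text
the job is handed in; nothing more can be done
None
```

The job is handed in at about 22 s of the 70 s limit: the transmitter is upright in the tray, the wide pot's lid is flat and knob up on the cork pad, and nothing else appears to have moved in the final pictures.

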